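# Brush out the well, then hold the purge lever level

### The arm

A 7-joint arm with a two-finger parallel gripper is mounted at the origin on a cart in front of the work surface, level with it; the furniture and walls round the work are solid. World frame = base frame: x ahead of the robot, y to its left, z up, the work surface at z = 0. Lengths are in m, angles in rad, forces in N, time in s.
With the tool pointing down it reaches from about 0.4 to 0.85 m from the base axis. Payload 6.9 kg.
Tool frame: the origin (TCP) lies midway between the tips of the shut fingers; the grasp point (between the pads) lies 19 mm behind it; z points along the fingers, y is the line along which they close (so a half turn about z gives the same grasp; the last joint's range is limited). The gripper opens to 85 mm and grips with 20 to 120 N. Pads are 22 mm wide; open, the fingers measure 114 mm over their backs; the gripper's body (76 mm by 85 mm) begins 54 mm behind the grasp point. The pads swing forward as they close: fully open they stand 13 mm farther back than shut.
Start: joints at [-1.242, 0.507, -0.238, 1.5, 0.126, 1.149, -0.155], TCP at [0.139, 0.609, 0.231] pointing down, gripper open.
Joint ranges: [-3.08, 3.08], [-0.24, 2.05], [-1.43, 1.35], [0, 2.5], [-1.52, 4.66], [0.17, 1.96], [-2.89, 2.89]. Speed limits (rad/s): [2.39, 2.39, 3.14, 3.14, 3.14, 3.14, 3.14].

### API

Orientations are given as a unit quaternion [x, y, z, w].
In Python, from workcell import env gives the robot as it stands. The module is installed in compiled form; this text tells all that it offers.
- The arm moves only by the tool inch_along, called after "Emit:" as name([rows], argument=value, ...), one row to a line, values as JSON. Schema: {"type":"object","properties":{"rows":{"type":"array","items":{"type":"array","items":{"type":"number"},"minItems":7,"maxItems":7},"minItems":1,"maxItems":8},"only":{"type":"string"},"quiet":{"type":"boolean"},"lines":{"type":"string"}},"required":["rows"],"additionalProperties":false}. rows is a list of rows, 1 to 8 of them, each of 7 numbers: a rotation vector rx, ry, rz in shares of 2 pi rad (1.0 is 2 pi rad), then dx, dy, dz in shares of 0.6 m (1.0 is 0.6 m), then the opening from 0.0 (shut) to 1.0 (fully open); each row shifts and turns the commanded pose from where the row before left it, along the tool's axes as they then stand; what a row does not reach is not made up. A row lasts 1/8 s, in which the tool goes at most 0.0625 m and 0.188 rad, less where a joint would pass 70% of its speed; a pose out of reach is approached as far as the arm can. The fingers move at their own pace and stop on an object; the grip force is fixed at half the most. Time passes only in rows, so rows that do not move let the fingers close. The tool returns the time, the measured TCP pose, the force, the opening and the grip force at its end. only (a regular expression) keeps the lines of the reply that match it, lines (a string "A,B") keeps lines A to B, and quiet returns only ok. Input that does not fit is refused with a message, and nothing moves.
- env.get_state(): the state, without advancing time (a new reading comes with each control period).
- env.camera(name): name is "scene" or "side" or "wrist"; returns (picture, depth): 384x512x3 uint8, red, green, blue; 384x512 float32, m along the optical axis (not along the pixel's ray), 0 where there is no reading.
- env.calibration(name): a dict with "fx", "fy", "cx", "cy" (pixels), "position" and "attitude" of the camera in the world. Camera axes: x right, y down, z forward; pixel columns grow to the right and rows downward; lengths in m; the calibration is good to about 2 mm. A picture is of the moment at which its call begins: read the wrist's pose just before it. calibration takes no time and is no camera call; for the wrist camera it gives the pose at the moment of the call.
- env.job_done(): hands the job in; it is judged then, once.
The state is a dict: "t": time; "joint_pos": joint angles; "joint_velocities": joint speeds; "joint_efforts": joint torques, N m; "eef_pos": TCP position; "eef_rot": TCP orientation; "ft_force": force on the tool from outside, world axes, zero at the start; "moment": the same for the moment, N m; "opening": opening from 0.0 (shut) to 1.0 (fully open); "gripper_force": force on a finger pad.
Only numpy, scipy, OpenCV 4.12 (cv2) and the standard library are available. Lean on these libraries where they do the work, as an engineer would, in place of code of your own. Each camera call takes 0.05 s, during which the arm holds its last target. There are 200 camera calls.

### The job

Brush out the round well of the bench purge station: take the static brush from its holder, run it down to the floor of the well and up again through more than half the well's depth, twice, and stand the brush back in its holder. Then press the station's spring-loaded purge lever down until it is level, halfway through its travel, and finish the program while still holding it there. Leave everything else on the bench where it stands.

Things in the scene. Friction and masses are not known exactly. Their poses are not given: they have to be found in the camera images.
- purge_station: Fixed grey station, base plate 130 (x) x 170 (y) x 30 mm high; origin under the base's centre on the bench, z up. On its +y side an open round aluminium well; on its -y side the black-padded purge lever, which points along the station's -x (towards the robot), hinged between two dark steel cheeks (77 mm high, x +29 to +55 mm).
- lever_hinge (a point): On the lever's hinge axis, fixed, 66 mm over the bench, at station x +42, y -45 mm; the axis is parallel to the station's y.
- index_post (a point): Centre of the top of the aluminium index post (10 x 6 mm) beside the pad, at station x -43, y -76 mm, 72 mm over the bench: flush with the pad's upper face when the lever is level.
- well_floor (a point): Centre of the well's inner floor, 30 mm over the bench; station frame axes. The well is a tube of inside diameter 52 mm, outside 60 mm, inside depth 65 mm, open at the top.
- well_rim (a point): Centre of the well's mouth, 95 mm over the bench.
- purge_lever (a joint): Angle of the purge lever, rad: 0 at rest (pad end raised 0.30 rad above level), 0.30 level (half travel), 0.60 at its lower stop. Its spring returns it to 0 when let go; pressing straight down on the pad takes about 5 N to start, 9 N at level and 13 N at the stop.
- lever_pad (a point): Point on the middle of the upper face of the lever's black pad (36 mm long, 26 mm wide, 12 mm thick), 85 mm from the hinge axis and 6 mm above the lever's centre plane; moves with the lever. Height about 97 mm over the bench at rest, 72 mm when level, when it lies at station x -43, y -45 mm. Press here from above.
- brush_holder: Fixed grey block 70 (x) x 60 (y) x 55 mm high, origin under its centre, z up. Pocket in its top 22 (x) x 17 (y) mm with a 3 mm chamfered mouth, 45 mm deep.
- pocket_floor (a point): Centre of the pocket's floor, 10 mm over the bench; holder frame axes.
- brush: Black static brush 122 mm long, about 30 g, standing upright and loose in the holder's pocket, bristles down. Own y runs along it towards the handle's end (up); own x is its 16 mm width (along the holder's x), own z its 11 mm thickness. Origin at mid-length on one broad face, 4.5 mm off the centre line. Handle 100 mm, bristles 22 mm long, 14 x 8 mm.
- brush_tip (a point): Middle of the brush's lower, bristle end, on its centre line.
- brush_grip (a point): Point on the brush's centre line 103 mm from the bristle end and 19 mm from the handle's end: a good place for the grip, closing across the 11 mm thickness (own z).
- spool: White solder spool, 54 mm across, 46 mm high, loose; leave it. Origin under its centre.
- tin: Round pale tip tin, 50 mm across, 24 mm high, loose; leave it. Origin under its centre.
- flux: Small white flux bottle, 35 mm across, 105 mm high with its spout, loose; leave it. Origin under its centre.
There are look-alikes about, which are no part of the job. There is more than one size of the brush; the one meant has the size given above.

How it is judged:
On the way, in this order (a step that is already met when the one before it is completed fails the run):
1. the held brush reaches down in the well to within 18 mm of its floor (z of brush_tip in the frame of well_floor between -0.005 and 0.018 m and horizontal distance between brush_tip and well_floor below 0.026 m and contact force between the fingers and brush above 1 N), for 0.05 s.
2. the held brush is drawn up, its tip over the well at least 33 mm above the floor (z of brush_tip in the frame of well_floor above 0.033 m and horizontal distance between brush_tip and well_floor below 0.026 m and contact force between the fingers and brush above 1 N), for 0.05 s.
3. the brush goes down to the floor of the well a second time (all of step 1), for 0.05 s.
4. the brush is drawn up a second time (all of step 2), for 0.05 s.
5. the brush stands in its holder again, let go (z of brush_tip in the frame of pocket_floor below 0.01 m and horizontal distance between brush_tip and pocket_floor below 0.015 m and angle between brush's own y axis and vertical below 0.3 rad and contact force between the fingers and brush below 0.1 N), for 0.2 s.
At the end, for the whole second after the job is handed in: The fingers hold the purge lever down, still, within 0.09 rad of level (joint 0.21 to 0.39) with more than 2 N, and the brush stands in its holder's pocket, let go: tip less than 10 mm above the pocket floor, less than 15 mm off its centre, brush leaning less than 0.3 rad (all of step 5 and value of joint purge_lever between 0.21 and 0.39 rad and velocity of joint purge_lever between -0.1 and 0.1 rad/s and contact force between the fingers and purge_station above 2 N); the arm keeps its last pose, push and grip.
It fails at once if the solder spool is moved more than 30 mm (distance of spool from where it was at the start of the episode above 0.03 m).
It fails at once if the tip tin is moved more than 30 mm (distance of tin from where it was at the start of the episode above 0.03 m).
It fails at once if the flux bottle is moved more than 30 mm (distance of flux from where it was at the start of the episode above 0.03 m).
It also fails if it takes over 64 s, if anything falls off the work surface, if the arm or the gripper's body presses on something with over 40 N, if the wrist force passes 120 N, or if a joint passes its speed limit or range.

## Working session

There is one attempt and no reset: what is moved stays moved. The work goes in short steps, Python scripts to look and compute and a tool call to move; the robot and the scene stay as the last step left them, time stands still between calls to the robot, and variables do not carry over. Pictures are saved under pics/ and viewed, at most 10 in all, crops included, and the job is handed in when it is done.

```bash
mkdir -p pics
```

Create h.py:
```python
import numpy as np,cv2,sys
from workcell import env
from scipy.spatial.transform import Rotation as R
def cam(n):
    c=env.calibration(n); p,d=env.camera(n); return c,p,d
def att(c):
    a=np.array(c["attitude"]); return a if a.shape==(3,3) else R.from_quat(a).as_matrix()
def pt(c,d,u,v):
    z=d[v,u]; return np.array(c["position"])+att(c)@np.array([(u-c["cx"])/c["fx"]*z,(v-c["cy"])/c["fy"]*z,z])
def cloud(c,d):
    v,u=np.mgrid[:d.shape[0],:d.shape[1]]
    P=np.stack([(u-c["cx"])/c["fx"]*d,(v-c["cy"])/c["fy"]*d,d],-1)@att(c).T+np.array(c["position"])
    P[d==0]=np.nan; return P
```

Run:
```python
from h import *
s=env.get_state(); print({k:np.round(v,3) for k,v in s.items()})
for n in("scene","side"):
    c,p,d=cam(n); print(c); np.savez(f"{n}.npz",d=d,p=p,P=cloud(c,d)); cv2.imwrite(f"pics/{n}0.png",cv2.resize(p[:,:,::-1],(800,600)))
```

```text
{'t': np.float64(0.0), 'joint_pos': array([-1.241,  0.508, -0.238,  1.501,  0.126,  1.149, -0.155]), 'joint_velocities': array([ 0.   , -0.   ,  0.   , -0.   , -0.001,  0.001,  0.   ]), 'joint_efforts': array([-0.0000e+00, -6.2060e+01, -2.1870e+00, -2.4965e+01,  1.3000e-02,
        1.2000e-02, -0.0000e+00]), 'eef_pos': array([0.139, 0.609, 0.23 ]), 'eef_rot': array([ 0.112,  0.994, -0.001, -0.   ]), 'ft_force': array([-0.638,  0.128, -0.135]), 'moment': array([-0.073,  0.01 ,  0.03 ]), 'gripper_force': np.float64(0.0), 'opening': np.float64(1.004)}
{'fx': 379.7671096771621, 'fy': 379.7671096771621, 'cx': 249.95930635925126, 'cy': 199.482521208083, 'position': array([0.18686081, 0.64580754, 0.53658175]), 'attitude': array([-0.22993166,  0.83569105, -0.47762378,  0.14362248])}
{'fx': 442.8845421067953, 'fy': 442.8845421067953, 'cx': 256.34725459904746, 'cy': 194.3173338274311, 'position': array([ 0.62428385, -1.0090033 ,  0.74176472]), 'attitude': array([ 0.87643395,  0.01497094, -0.00799859, -0.48122285])}
```

View pics/scene0.png

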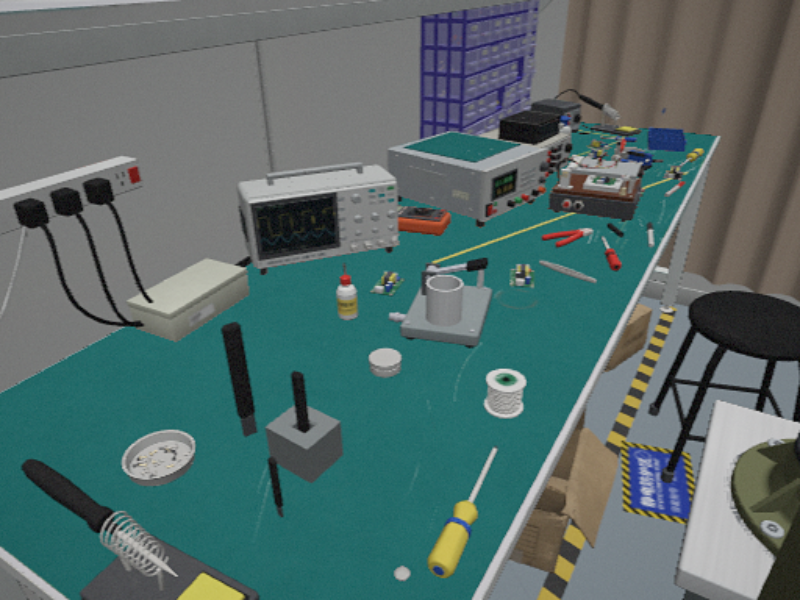

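View pics/side0.png

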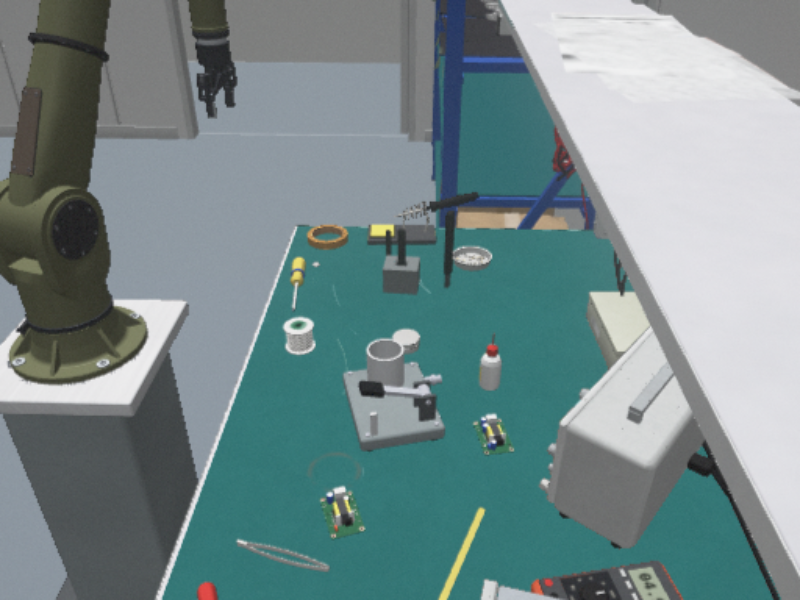

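Scene view: the brush in the holder is at (298,400). Look-alikes are a larger brush at (238,378) and a smaller one at (277,487). The brush standing in the grey holder (305,440) is the one described. The station is at (445,310), the spool at (505,392), the tin at (385,362) and the flux at (347,300). In the side view, the well is at (385,355), the pad at (372,388), the index post at (374,423) and the holder at (402,273).

Run:
```python
from h import *
def rect(m,P,t):
    q=P[m][:,:2].astype(np.float32); 
    # keep main cluster
    c=np.median(q,0); q=q[np.linalg.norm(q-c,axis=1)<.13]
    print(t,len(q),cv2.minAreaRect(q*1000),q.min(0),q.max(0), np.median(P[m][:,2]))
for n,boxes in {"scene":dict(holder=(265,400,345,480),brush=(285,365,310,405),base=(395,280,495,350),well=(415,270,470,305),big=(215,315,260,440),small=(262,450,288,520),spool=(480,365,530,420),tin=(365,345,405,380),flux=(330,260,362,322)),
 "side":dict(holder=(380,250,425,297),brush=(394,225,409,262),base=(340,360,450,450),well=(362,335,408,360),big=(440,205,458,290),small=(383,228,393,255),post=(366,408,381,422),pad=(355,378,386,400))}.items():
    P=np.load(n+".npz")["P"]
    for k,b in boxes.items():
        x0,y0,x1,y1=[int(i*.64) for i in b]
        m=np.zeros(P.shape[:2],bool); m[y0:y1+1,x0:x1+1]=1; z=P[...,2]
        lo,hi={"holder":(.05,.06),"brush":(.065,.2),"base":(.024,.036),"well":(.085,.1),"big":(.006,.3),"small":(.006,.3),"spool":(.01,.1),"tin":(.01,.1),"flux":(.01,.2),"post":(.06,.08),"pad":(.075,.12)}[k]
        m&=(z>lo)&(z<hi); q=P[m]
        if len(q): rect(m,P,n+" "+k); print("    z",q[:,2].min().round(3),q[:,2].max().round(3))
```

```text
scene holder 716 ((581.0262451171875, 260.9251403808594), (121.6622314453125, 73.9518051147461), 89.78837585449219) [0.5438459  0.20006123] [0.6179871  0.32188213] 0.053983001295658556
    z 0.05 0.06
scene brush 177 ((579.8104858398438, 229.83065795898438), (11.241565704345703, 15.867755889892578), 85.35083770751953) [0.571918   0.22458231] [0.587973   0.23575263] 0.11113006823188792
    z 0.085 0.132
scene base 951 ((586.6553344726562, -158.72958374023438), (147.7650604248047, 169.80755615234375), 15.462976455688477) [ 0.49676743 -0.25392044] [ 0.6550889  -0.06716345] 0.02840379071181065
    z 0.024 0.036
scene well 173 ((572.671875, -143.68624877929688), (58.45806884765625, 105.98858642578125), 15.779658317565918) [ 0.537611   -0.20263192] [ 0.5972892  -0.09230083] 0.09032559715625332
    z 0.085 0.095
scene big 799 ((674.3763427734375, 233.21163940429688), (23.060596466064453, 14.790960311889648), 66.15184020996094) [0.6656485  0.22265819] [0.68364835 0.24479263] 0.1006489630059696
    z 0.006 0.171
scene small 280 ((574.4287109375, 282.3387756347656), (23.688703536987305, 98.739
[... 1653 characters left out ...]
 [0.66996586 0.21261577] [0.70532465 0.35004106] 0.08450861223104211
    z 0.006 0.171
side small 89 ((547.9012451171875, 375.2301025390625), (21.74844741821289, 139.44801330566406), 2.5556020736694336) [0.53457737 0.30548438] [0.558494   0.44536966] 0.02788297586734101
    z 0.006 0.086
side post 25 ((559.5980224609375, -252.2907257080078), (9.13305950164795, 5.966465473175049), 2.2577664852142334) [ 0.5550728  -0.25544196] [ 0.5641721  -0.24931125] 0.06814055153675302
    z 0.061 0.073
side pad 163 ((557.2722778320312, -219.67630004882812), (41.363101959228516, 30.097265243530273), 16.543901443481445) [ 0.53693396 -0.2375198 ] [ 0.5762266  -0.20410275] 0.09472456512341709
    z 0.081 0.102
```

Run:
```python
import cv2,numpy as np
a=np.load("scene.npz")["p"][200:340,80:250,::-1]; b=np.load("side.npz")["p"][190:300,210:300,::-1]
o=np.zeros((420,800,3),np.uint8); a=cv2.resize(a,(455,375),interpolation=2); b=cv2.resize(b,(343,420),interpolation=2)
o[:375,:455]=a;o[:,457:]=b;cv2.imwrite("pics/c1.png",o)
```

```text
(no output)
```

View pics/c1.png

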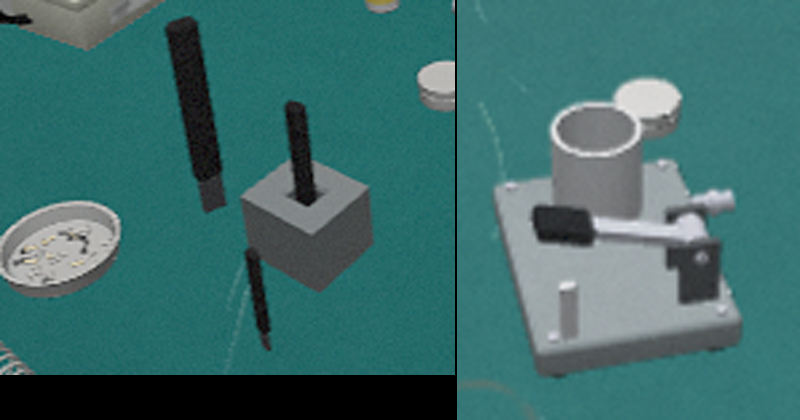

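The crops confirm it. The brush in the holder is upright with its top at 0.132 m (10 + 122 mm, as described). The one at crop (195,110) reaches 0.171 m, so it's too big, and the one at (258,300) is too small. Next I move over the holder for a close wrist view.

Careful with the scale: shifts go in shares of 0.6 m and turns go in shares of 2 pi rad. That gives: -0.032 m / 0.6 = -0.0533, -0.0184 m / 0.6 = -0.0307.

Emit:
inch_along([
  [0, 0, 0, -0.0533, -0.0307, -0.01, 1],
  [0, 0, 0, -0.0533, -0.0307, -0.01, 1],
  [0, 0, 0, -0.0533, -0.0307, -0.01, 1],
  [0, 0, 0, -0.0533, -0.0307, -0.01, 1],
  [0, 0, 0, -0.0533, -0.0307, -0.01, 1],
  [0, 0, 0, -0.0533, -0.0307, -0.01, 1],
  [0, 0, 0, -0.0533, -0.0307, -0.01, 1],
  [0, 0, 0, -0.0533, -0.0307, -0.01, 1],
])

```text
t: 1.1
eef_pos: [0.3564, 0.4079, 0.2791]
eef_rot: [0.112, 0.994, -0.0, -0.0]
ft_force: [-0.1, 0.1, 0.4]
opening: 1.002
gripper_force: 0.0
```

Emit:
inch_along([
  [0, 0, 0, -0.0533, -0.0307, -0.01, 0.5],
  [0, 0, 0, -0.0533, -0.0307, -0.01, 0.5],
  [0, 0, 0, -0.0533, -0.0307, -0.01, 0.5],
  [0, 0, 0, -0.0533, -0.0307, -0.01, 0.5],
  [0, 0, 0, -0.0533, -0.0307, 0, 0.5],
  [0, 0, 0, -0.0533, -0.0307, 0, 0.5],
  [0, 0, 0, 0, 0, 0, 0.5],
  [0, 0, 0, 0, 0, 0, 0.5],
])

```text
t: 2.1
eef_pos: [0.5178, 0.2593, 0.3029]
eef_rot: [0.111, 0.994, 0.0, -0.001]
ft_force: [-0.5, 0.4, 0.4]
opening: 0.504
gripper_force: 0.0
```

Run:
```python
from h import *
c,p,d=cam("wrist");print(c,env.get_state()["eef_pos"],env.get_state()["eef_rot"]);np.savez("w1.npz",p=p,d=d,P=cloud(c,d));cv2.imwrite("pics/w1.png",p[:,:,::-1])
```

```text
{'fx': 282.7618553787001, 'fy': 282.7618553787001, 'cx': 255.40657551694918, 'cy': 192.30569135707222, 'position': array([0.4461935 , 0.27462277, 0.44461002]), 'attitude': array([0.77309794, 0.61732045, 0.09093001, 0.11387176])} [0.51746592 0.25974686 0.30303238] [ 1.10939543e-01  9.93827002e-01  1.10341568e-04 -5.43340824e-04]
```

View pics/w1.png

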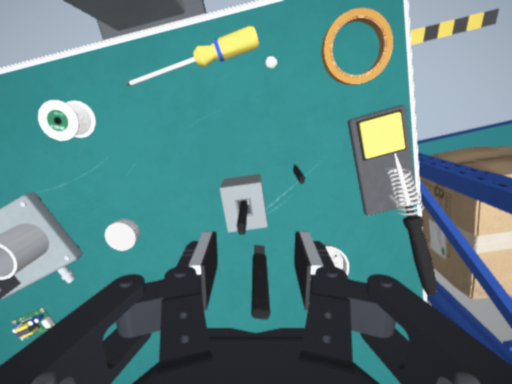

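The wrist view shows the holder top at (245,208), the target brush at (243,216), the big brush at (260,285) and the small one at (299,174).

Run:
```python
from h import *
P=np.load("w1.npz")["P"]; z=P[...,2]
def r(b,lo,hi,t):
    m=np.zeros(z.shape,bool);m[b[1]:b[3],b[0]:b[2]]=1;m&=(z>lo)&(z<hi);q=P[m]
    print(t,len(q),np.round(cv2.minAreaRect((q[:,:2]*1000).astype(np.float32))[0],1),np.round(cv2.minAreaRect((q[:,:2]*1000).astype(np.float32))[1:][0],1),cv2.minAreaRect((q[:,:2]*1000).astype(np.float32))[2],q.min(0).round(3),q.max(0).round(3))
r((215,170,275,240),.049,.062,"holder")
r((215,170,275,240),.122,.14,"brushtop")
r((215,170,275,240),.07,.122,"brushside")
r((240,240,275,320),.1,.3,"big")
r((290,160,308,186),.006,.3,"small")
m=np.zeros(z.shape,bool);m[196:238,228:258]=1
I=np.load("w1.npz")["p"]
cv2.imwrite("pics/w1c.png",cv2.resize(I[165:245,205:285,::-1],(560,560),interpolation=2))
```

```text
holder 1599 [579.9 226.5] [60.3 70.5] 85.45264434814453 [0.543 0.194 0.049] [0.617 0.259 0.061]
brushtop 110 [579.1 226.5] [ 9.5 14.8] 79.3828353881836 [0.572 0.221 0.122] [0.587 0.231 0.133]
brushside 125 [577.1 229.1] [14.6  6.8] 35.27428436279297 [0.572 0.222 0.07 ] [0.585 0.231 0.121]
big 724 [673.7 229.2] [22.3 13.1] 68.11128997802734 [0.665 0.217 0.1  ] [0.683 0.24  0.171]
small 126 [548.  313.9] [ 6.7 10.8] 75.3795394897461 [0.543 0.31  0.007] [0.554 0.318 0.086]
```

View pics/w1c.png

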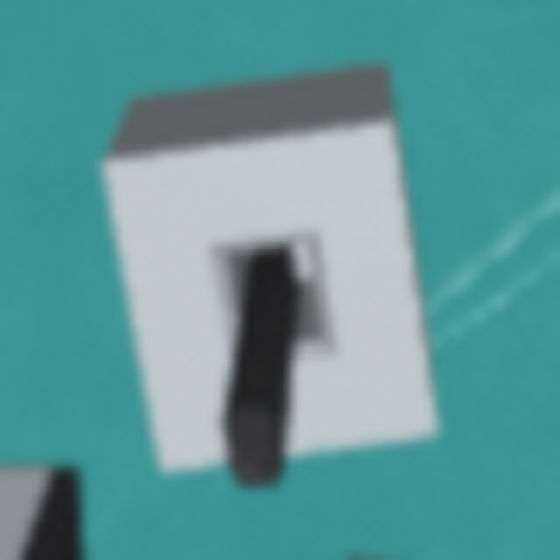

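Converted, -0.0321 m / 0.6 = -0.0535, 0.03 m / 0.6 = 0.05, -0.073 rad / 6.2832 = -0.0116.

Emit:
inch_along([
  [0, 0, -0.0116, -0.0535, -0.0235, 0, 0.5],
  [0, 0, -0.0116, -0.0535, -0.0235, 0, 0.5],
  [0, 0, 0, 0, 0, 0, 0.5],
  [0, 0, 0, 0, 0, 0.05, 0.5],
  [0, 0, 0, 0, 0, 0.05, 0.5],
  [0, 0, 0, 0, 0, 0.05, 0.5],
  [0, 0, 0, 0, 0, 0, 0.5],
  [0, 0, 0, 0, 0, 0, 0.5],
])

```text
t: 3.15
eef_pos: [0.5761, 0.2204, 0.2146]
eef_rot: [0.038, 0.999, 0.001, 0.001]
ft_force: [0.1, 0.2, -0.3]
opening: 0.494
gripper_force: 0.0
```

Run:
```python
from h import *
s=env.get_state(); M=R.from_quat(s["eef_rot"]).as_matrix(); print(M.round(3)); 
print("tool delta",(M.T@(np.array([.5795,.2265,.094])-s["eef_pos"])).round(4))
```

```text
[[-0.997  0.077  0.001]
 [ 0.077  0.997  0.001]
 [-0.001  0.001 -1.   ]]
tool delta [-0.0028  0.0062  0.1206]
```

Converted, 0.03 m / 0.6 = 0.05, 0.006 m / 0.6 = 0.01.

Emit:
inch_along([
  [0, 0, 0, -0.005, 0.01, 0, 0.5],
  [0, 0, 0, 0, 0, 0, 0.5],
  [0, 0, 0, 0, 0, 0.05, 0.5],
  [0, 0, 0, 0, 0, 0.05, 0.5],
  [0, 0, 0, 0, 0, 0.05, 0.5],
  [0, 0, 0, 0, 0, 0.05, 0.5],
  [0, 0, 0, 0, 0, 0, 0.5],
  [0, 0, 0, 0, 0, 0, 0.5],
])

```text
t: 4.15
eef_pos: [0.5804, 0.2253, 0.0945]
eef_rot: [0.039, 0.999, 0.0, 0.001]
ft_force: [0.8, 0.6, 1.1]
opening: 0.5
gripper_force: 0.0
```

Run:
```python
from h import *
s=env.get_state(); M=R.from_quat(s["eef_rot"]).as_matrix(); print(s["eef_pos"],(M.T@(np.array([.5795,.2265,.094])-s["eef_pos"])).round(4))
c,p,d=cam("wrist");np.savez("w2.npz",p=p,d=d,P=cloud(c,d));cv2.imwrite("pics/w2.png",cv2.resize(p[100:384,150:370,::-1],(465,600)))
```

```text
[0.58037387 0.22525741 0.09454605] [0.001  0.0012 0.0005]
```

View pics/w2.png

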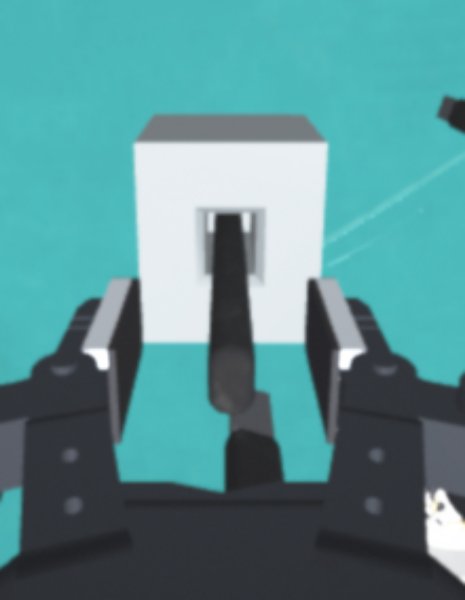

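The fingers straddle the brush's upper handle, square to the holder, with the brush at about (232,380). Closing and lifting.

Emit:
inch_along([
  [0, 0, 0, 0, 0, 0, 0],
  [0, 0, 0, 0, 0, 0, 0],
  [0, 0, 0, 0, 0, 0, 0],
  [0, 0, 0, 0, 0, 0, 0],
  [0, 0, 0, 0, 0, 0, 0],
  [0, 0, 0, 0, 0, 0, 0],
])

```text
t: 4.95
eef_pos: [0.5802, 0.2255, 0.0944]
eef_rot: [0.039, 0.999, 0.001, 0.001]
ft_force: [-0.7, 0.4, 6.7]
opening: 0.107
gripper_force: 58.7
```

Emit:
inch_along([
  [0, 0, 0, 0, 0, -0.0167, 0],
  [0, 0, 0, 0, 0, -0.0333, 0],
  [0, 0, 0, 0, 0, -0.05, 0],
  [0, 0, 0, 0, 0, -0.05, 0],
  [0, 0, 0, 0, 0, -0.05, 0],
  [0, 0, 0, 0, 0, -0.05, 0],
  [0, 0, 0, 0, 0, 0, 0],
  [0, 0, 0, 0, 0, 0, 0],
])

```text
t: 5.95
eef_pos: [0.5792, 0.2245, 0.2428]
eef_rot: [0.039, 0.999, -0.0, -0.0]
ft_force: [-1.4, -0.6, -0.5]
opening: 0.108
gripper_force: 58.3
```

Converted, -0.038 m / 0.6 = -0.0633, -0.03 m / 0.6 = -0.05.

Emit:
inch_along([
  [0, 0, 0, 0, -0.0333, 0, 0],
  [0, 0, 0, 0, -0.0633, 0, 0],
  [0, 0, 0, 0, -0.0633, 0, 0],
  [0, 0, 0, 0, -0.0633, 0, 0],
  [0, 0, 0, 0, -0.0633, 0, 0],
  [0, 0, 0, 0, -0.0633, 0, 0],
  [0, 0, 0, 0, -0.05, 0, 0],
  [0, 0, 0, 0, 0, 0, 0],
])

```text
t: 6.95
eef_pos: [0.5597, -0.0193, 0.2425]
eef_rot: [0.042, 0.999, -0.001, -0.001]
ft_force: [0.0, -0.2, 0.3]
opening: 0.11
gripper_force: 58.4
```

Run:
```python
from h import *
print(env.get_state()["eef_rot"])
c,p,d=cam("wrist");np.savez("w3.npz",p=p,d=d,P=cloud(c,d));cv2.imwrite("pics/w3.png",p[:,:,::-1])
```

```text
[ 4.20738725e-02  9.99113364e-01 -1.15993397e-03 -9.64357510e-04]
```

View pics/w3.png

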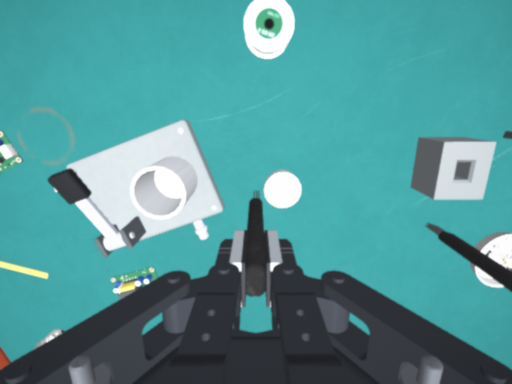

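The held brush is at (256,240) with its tip at (256,195). The well's mouth is at (160,192), the pad at (70,186), and the emptied pocket at (464,170).

Run:
```python
from h import *
from scipy.optimize import least_squares
P=np.load("w3.npz")["P"]; z=P[...,2]
def sel(b,lo,hi):
    m=np.zeros(z.shape,bool);m[b[1]:b[3],b[0]:b[2]]=1;return P[m&(z>lo)&(z<hi)]
q=sel((120,140,205,230),.09,.1)
f=lambda p:(lambda r:np.maximum(0,r-.030)-np.maximum(0,.026-r))(np.hypot(q[:,0]-p[0],q[:,1]-p[1]))
s=least_squares(f,[.57,-.127],loss="soft_l1",f_scale=.001); print("well",s.x,len(q),q.min(0),q.max(0))
b=sel((50,110,230,260),.024,.036); r=cv2.minAreaRect((b[:,:2]*1000).astype(np.float32)); print("base",r)
# station from angle
for t in (14,15,16):
    pass
h=sel((400,130,500,205),.05,.06); print("holder",cv2.minAreaRect((h[:,:2]*1000).astype(np.float32)))
k=sel((245,185,266,235),.1,.24); lo=k[k[:,2]<k[:,2].min()+.01]; print("brush low",k[:,2].min(),np.median(lo,0),lo.min(0),lo.max(0)); 
for a,bb in((.12,.14),(.15,.17),(.17,.19),(.19,.21)):
    g=k[(k[:,2]>a)&(k[:,2]<bb)]
    if len(g): print(a,len(g),np.median(g,0).round(4))
pd=sel((45,165,92,205),.075,.12); print("pad",cv2.minAreaRect((pd[:,:2]*1000).astype(np.float32)),pd.mean(0),pd.max(0),pd.min(0))
```

```text
well [ 0.56581589 -0.12625592] 686 [ 0.536331   -0.15594246  0.09005488] [ 0.59595505 -0.09639602  0.09577469]
base ((590.6891479492188, -162.1766815185547), (158.41867065429688, 168.50709533691406), 15.400947570800781)
holder ((580.0203247070312, 226.55593872070312), (62.40138244628906, 70.38191986083984), 85.36151885986328)
brush low 0.1587443982305355 [ 0.55286484 -0.01935852  0.16431319] [ 0.55241548 -0.02098873  0.1587444 ] [ 0.55322123 -0.01771555  0.16793056]
0.15 12 [ 0.5529 -0.0194  0.1643]
0.17 53 [ 0.5518 -0.0193  0.1856]
0.19 135 [ 0.5517 -0.0198  0.2011]
pad ((554.9451904296875, -219.2746124267578), (43.91196060180664, 27.290485382080078), 12.84600830078125) [ 0.55170079 -0.21731241  0.09451704] [ 0.57463544 -0.20389339  0.10196685] [ 0.53180507 -0.23501082  0.08006854]
```

Converted, -0.035 m / 0.6 = -0.0583, -0.005 m / 0.6 = -0.0083.

Emit:
inch_along([
  [0, 0, 0, -0.0083, -0.0583, 0, 0],
  [0, 0, 0, -0.0083, -0.0583, 0, 0],
  [0, 0, 0, -0.0083, -0.0583, 0, 0],
  [0, 0, 0, 0, 0, 0, 0],
  [0, 0, 0, 0, 0, 0, 0],
])

```text
t: 7.62
eef_pos: [0.5676, -0.1188, 0.2429]
eef_rot: [0.038, 0.999, 0.001, -0.0]
ft_force: [0.4, 0.7, 0.2]
opening: 0.106
gripper_force: 58.5
```

Run:
```python
from h import *
s=env.get_state(); M=R.from_quat(s["eef_rot"]).as_matrix(); print((M.T@(np.array([.566,-.1265,.1224])-s["eef_pos"])).round(4),M[:,2].round(4))
```

```text
[ 0.0009 -0.0079  0.1205] [-8.0e-04  1.2e-03 -1.0e+00]
```

Converted, 0.03 m / 0.6 = 0.05, 0.02 m / 0.6 = 0.0333.

Emit:
inch_along([
  [0, 0, 0, 0, -0.0117, 0, 0],
  [0, 0, 0, 0, 0, 0.05, 0],
  [0, 0, 0, 0, 0, 0.05, 0],
  [0, 0, 0, 0, 0, 0.0333, 0],
  [0, 0, 0, 0, 0, 0.0333, 0],
  [0, 0, 0, 0, 0, 0, 0],
])

```text
t: 8.38
eef_pos: [0.5663, -0.1264, 0.1421]
eef_rot: [0.038, 0.999, 0.0, -0.001]
ft_force: [-0.1, 0.4, -0.3]
opening: 0.114
gripper_force: 58.5
```

Emit:
inch_along([
  [0, 0, 0, 0, 0, 0.0167, 0],
  [0, 0, 0, 0, 0, 0.0167, 0],
  [0, 0, 0, 0, 0, 0, 0],
  [0, 0, 0, 0, 0, 0, 0],
])

```text
t: 8.88
eef_pos: [0.5674, -0.1272, 0.1235]
eef_rot: [0.039, 0.999, -0.0, 0.0]
ft_force: [-0.3, -0.1, -0.8]
opening: 0.107
gripper_force: 58.5
```

Converted, -0.022 m / 0.6 = -0.0367.

Emit:
inch_along([
  [0, 0, 0, 0, 0, -0.0367, 0],
  [0, 0, 0, 0, 0, -0.0367, 0],
  [0, 0, 0, 0, 0, 0, 0],
  [0, 0, 0, 0, 0, 0, 0],
  [0, 0, 0, 0, 0, 0.0367, 0],
  [0, 0, 0, 0, 0, 0.0367, 0],
  [0, 0, 0, 0, 0, 0, 0],
  [0, 0, 0, 0, 0, 0, 0],
])

```text
t: 9.88
eef_pos: [0.5673, -0.1272, 0.1235]
eef_rot: [0.039, 0.999, 0.0, -0.0]
ft_force: [0.6, -0.4, 0.1]
opening: 0.111
gripper_force: 58.5
```

Emit:
inch_along([
  [0, 0, 0, 0, 0, -0.0367, 0],
  [0, 0, 0, 0, 0, -0.0367, 0],
  [0, 0, 0, 0, 0, 0, 0],
  [0, 0, 0, 0, 0, 0, 0],
  [0, 0, 0, 0, 0, -0.0583, 0],
  [0, 0, 0, 0, 0, -0.0667, 0],
  [0, 0, 0, 0, 0, 0, 0],
  [0, 0, 0, 0, 0, 0, 0],
])

```text
t: 10.88
eef_pos: [0.5666, -0.1271, 0.2412]
eef_rot: [0.039, 0.999, 0.0, -0.001]
ft_force: [0.6, 0.1, -1.1]
opening: 0.109
gripper_force: 58.5
```

Converted, 0.04 m / 0.6 = 0.0667, 0.025 m / 0.6 = 0.0417.

Emit:
inch_along([
  [0, 0, 0, 0.0033, 0.0417, 0, 0],
  [0, 0, 0, 0.0033, 0.0667, 0, 0],
  [0, 0, 0, 0.0033, 0.0667, 0, 0],
  [0, 0, 0, 0.0033, 0.0667, 0, 0],
  [0, 0, 0, 0.0033, 0.0667, 0, 0],
  [0, 0, 0, 0.0033, 0.0667, 0, 0],
  [0, 0, 0, 0.0033, 0.0667, 0, 0],
  [0, 0, 0, 0, 0.0667, 0, 0],
])

```text
t: 11.88
eef_pos: [0.576, 0.179, 0.2403]
eef_rot: [0.039, 0.999, -0.001, -0.002]
ft_force: [0.9, 0.3, -0.3]
opening: 0.103
gripper_force: 58.5
```

Emit:
inch_along([
  [0, 0, 0, 0, 0.05, 0, 0],
  [0, 0, 0, 0, 0.03, 0, 0],
  [0, 0, 0, 0, 0, 0, 0],
  [0, 0, 0, 0, 0, 0, 0],
])

```text
t: 12.38
eef_pos: [0.5809, 0.2239, 0.2419]
eef_rot: [0.04, 0.999, -0.001, -0.0]
ft_force: [-0.1, -0.6, -0.5]
opening: 0.111
gripper_force: 58.5
```

Create go.py:
```python
from h import *
s=env.get_state(); M=R.from_quat(s["eef_rot"]).as_matrix(); t=np.array([float(x) for x in sys.argv[1:4]])
print("delta",(M.T@(t-s["eef_pos"])).round(4),"z",M[:,2].round(4),"yaw y",np.arctan2(M[0,1],M[1,1]).round(4))
```

```bash
python3 go.py .5802 .2255 .0944
```

```text
delta [0.0007 0.0018 0.1475] z [-5.0e-04 -1.5e-03 -1.0e+00] yaw y 0.0796
```

Converted, 0.03 m / 0.6 = 0.05, 0.02 m / 0.6 = 0.0333.

Emit:
inch_along([
  [0, 0, 0, 0, 0.0033, 0, 0],
  [0, 0, 0, 0, 0, 0.05, 0],
  [0, 0, 0, 0, 0, 0.05, 0],
  [0, 0, 0, 0, 0, 0.0333, 0],
  [0, 0, 0, 0, 0, 0, 0],
  [0, 0, 0, 0, 0, 0, 0],
])

```text
t: 13.12
eef_pos: [0.5815, 0.2276, 0.1633]
eef_rot: [0.039, 0.999, 0.0, 0.001]
ft_force: [-0.4, -0.2, 0.0]
opening: 0.105
gripper_force: 58.5
```

```bash
python3 go.py .5801 .226 .0944
```

Run:
```python
from h import *
c,p,d=cam("wrist");cv2.imwrite("pics/w4.png",cv2.resize(p[130:300,190:320,::-1],(459,600)))
```

```text
delta [ 0.0014 -0.0017  0.0689] z [ 1.3e-03  4.0e-04 -1.0e+00] yaw y 0.0786
```

View pics/w4.png

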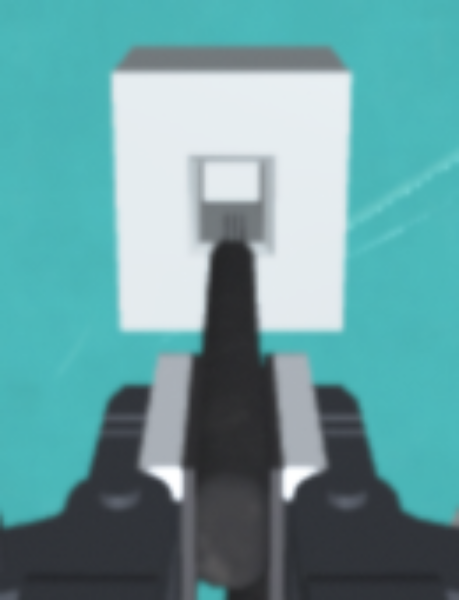

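The tip at (232,235) is centred on the pocket mouth at (232,205). I'll shift 1 mm and insert.

Converted, 0.015 m / 0.6 = 0.025, -0.001 m / 0.6 = -0.0017.

Emit:
inch_along([
  [0, 0, 0, 0.0017, -0.0017, 0.025, 0],
  [0, 0, 0, 0, 0, 0.025, 0],
  [0, 0, 0, 0, 0, 0, 0],
  [0, 0, 0, 0, 0, 0, 0],
])

```text
t: 13.68
eef_pos: [0.5798, 0.227, 0.1321]
eef_rot: [0.039, 0.999, -0.0, -0.0]
ft_force: [0.5, -0.6, -0.4]
opening: 0.106
gripper_force: 58.5
```

Emit:
inch_along([
  [0, 0, 0, 0, 0, 0.02, 0],
  [0, 0, 0, 0, 0, 0.0217, 0],
  [0, 0, 0, 0, 0, 0.02, 0],
  [0, 0, 0, 0, 0, 0, 0],
  [0, 0, 0, 0, 0, 0, 0],
])

```text
t: 14.3
eef_pos: [0.5795, 0.2268, 0.0947]
eef_rot: [0.039, 0.999, -0.0, -0.0]
ft_force: [-0.8, -0.1, 0.5]
opening: 0.11
gripper_force: 58.4
```

```bash
python3 go.py .5801 .226 .0944
```

```text
delta [-0.0006 -0.0008  0.0003] z [-7.e-04 -3.e-04 -1.e+00] yaw y 0.0778
```

Inserted with no contact force. Opening and retreating.

Emit:
inch_along([
  [0, 0, 0, 0, 0, 0, 0.4],
  [0, 0, 0, 0, 0, 0, 0.4],
  [0, 0, 0, 0, 0, 0, 0.4],
  [0, 0, 0, 0, 0, 0, 0.4],
  [0, 0, 0, 0, 0, 0, 0.4],
  [0, 0, 0, 0, 0, 0, 0.4],
])

```text
t: 15.05
eef_pos: [0.5798, 0.2269, 0.0953]
eef_rot: [0.039, 0.999, -0.0, 0.0]
ft_force: [1.0, 0.3, 0.6]
opening: 0.401
gripper_force: 0.0
```

Emit:
inch_along([
  [0, 0, 0, 0, 0, -0.0333, 0.4],
  [0, 0, 0, 0, 0, -0.0583, 0.4],
  [0, 0, 0, 0, 0, -0.0583, 0.4],
  [0, 0, 0, 0, 0, -0.0583, 0.4],
  [0, 0, 0, 0, 0, -0.0417, 0.4],
  [0, 0, 0, 0, 0, 0, 0.4],
])

```text
t: 15.8
eef_pos: [0.5807, 0.2273, 0.2474]
eef_rot: [0.039, 0.999, 0.001, 0.002]
ft_force: [0.2, 0.6, -0.7]
opening: 0.402
gripper_force: 0.0
```

Run:
```python
from h import *
c,p,d=cam("wrist");P=cloud(c,d);z=P[...,2]
m=(np.hypot(P[...,0]-.58,P[...,1]-.2265)<.03)&(z>.065)&(z<.15); q=P[m]
for a,b in((.065,.09),(.09,.12),(.12,.14)):
    g=q[(q[:,2]>a)&(q[:,2]<b)]; print(a,len(g),g.min(0).round(4) if len(g) else 0,g.max(0).round(4) if len(g) else 0)
```

```text
0.065 40 [0.5707 0.22   0.0654] [0.5742 0.2291 0.0897]
0.09 61 [0.5707 0.2194 0.0918] [0.5739 0.229  0.1192]
0.12 172 [0.5707 0.2188 0.1201] [0.586  0.2288 0.1323]
```

The brush stands upright with its top at 0.132 m, let go. Next I shut the fingers and go over the lever pad (level position about 0.551, −0.2215).

Converted, -0.04 m / 0.6 = -0.0667, -0.02 m / 0.6 = -0.0333.

Emit:
inch_along([
  [0, 0, 0, 0, -0.0333, 0, 0.4],
  [0, 0, 0, 0, -0.0667, 0, 0.4],
  [0, 0, 0, 0, -0.0667, 0, 0],
  [0, 0, 0, 0, -0.0667, 0, 0],
  [0, 0, 0, 0, -0.0667, 0, 0],
  [0, 0, 0, 0, -0.0667, 0, 0],
  [0, 0, 0, 0, -0.0667, 0, 0],
  [0, 0, 0, 0, -0.0667, 0, 0],
])

```text
t: 16.85
eef_pos: [0.5549, -0.0751, 0.2441]
eef_rot: [0.04, 0.999, -0.0, -0.001]
ft_force: [0.4, -0.0, 0.0]
opening: -0.001
gripper_force: 0.0
```

Emit:
inch_along([
  [0, 0, 0, 0, -0.0667, 0, 0],
  [0, 0, 0, 0, -0.0667, 0, 0],
  [0, 0, 0, 0, -0.0667, 0, 0],
  [0, 0, 0, 0, -0.05, 0, 0],
  [0, 0, -0.0271, 0, 0, 0, 0],
  [0, 0, -0.0271, 0, 0, 0, 0],
  [0, 0, 0, 0, 0, 0, 0],
  [0, 0, 0, 0, 0, 0, 0],
])

```text
t: 17.85
eef_pos: [0.544, -0.2223, 0.2447]
eef_rot: [-0.129, 0.992, 0.0, -0.001]
ft_force: [-0.1, -0.4, -0.1]
opening: 0.0
gripper_force: 0.0
```

```bash
python3 go.py .551 -.2215 .125
```

Run:
```python
from h import *
c,p,d=cam("side");np.savez("s2.npz",p=p,d=d,P=cloud(c,d));cv2.imwrite("pics/s2.png",cv2.resize(p[120:300,180:330,::-1],(500,600),interpolation=2))
```

```text
delta [-0.0071 -0.001   0.1197] z [-1.2e-03  1.0e-04 -1.0e+00] yaw y -0.2578
```

View pics/s2.png

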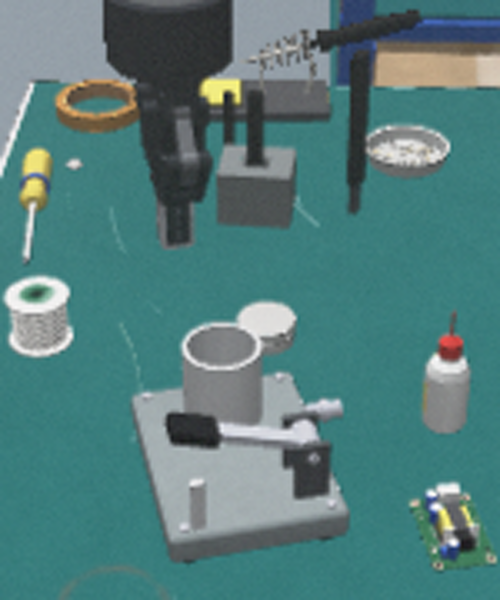

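The brush stands in the holder (255,125). The shut fingers at (177,230) hang above the pad at (195,430), and the post is at (197,500). Going down.

Converted, 0.035 m / 0.6 = 0.0583, 0.025 m / 0.6 = 0.0417.

Emit:
inch_along([
  [0, 0, 0, -0.0117, -0.0017, 0.0333, 0],
  [0, 0, 0, 0, 0, 0.0583, 0],
  [0, 0, 0, 0, 0, 0.0583, 0],
  [0, 0, 0, 0, 0, 0.0417, 0],
  [0, 0, 0, 0, 0, 0, 0],
  [0, 0, 0, 0, 0, 0, 0],
])

```text
t: 18.65
eef_pos: [0.5524, -0.2211, 0.1313]
eef_rot: [-0.13, 0.991, -0.0, 0.001]
ft_force: [0.3, -0.4, 0.5]
opening: -0.003
gripper_force: 0.0
```

Emit:
inch_along([
  [0, 0, 0, 0, 0, 0.0167, 0],
  [0, 0, 0, 0, 0, 0.0167, 0],
  [0, 0, 0, 0, 0, 0.0167, 0],
  [0, 0, 0, 0, 0, 0, 0],
  [0, 0, 0, 0, 0, 0, 0],
])

```text
t: 19.27
eef_pos: [0.5518, -0.2208, 0.1003]
eef_rot: [-0.131, 0.991, 0.0, -0.0]
ft_force: [0.5, 0.3, -0.4]
opening: 0.003
gripper_force: 0.0
```

```bash
python3 go.py .551 -.2215 .072
```

```text
delta [ 0.001  -0.0005  0.0283] z [-2.e-04  2.e-04 -1.e+00] yaw y -0.2622
```

Converted, 0.006 m / 0.6 = 0.01.

Emit:
inch_along([
  [0, 0, 0, 0, 0, 0.01, 0],
  [0, 0, 0, 0, 0, 0.01, 0],
  [0, 0, 0, 0, 0, 0, 0],
  [0, 0, 0, 0, 0, 0, 0],
])

```text
t: 19.77
eef_pos: [0.5511, -0.2215, 0.0887]
eef_rot: [-0.13, 0.991, -0.0, -0.0]
ft_force: [-3.7, -0.4, 6.8]
opening: -0.0
gripper_force: 2.9
```

Emit:
inch_along([
  [0, 0, 0, 0, 0, 0.0083, 0],
  [0, 0, 0, 0, 0, 0.0083, 0],
  [0, 0, 0, 0, 0, 0.0083, 0],
  [0, 0, 0, 0, 0, 0, 0],
  [0, 0, 0, 0, 0, 0, 0],
  [0, 0, 0, 0, 0, 0, 0],
])

```text
t: 20.52
eef_pos: [0.5497, -0.222, 0.0736]
eef_rot: [-0.13, 0.992, -0.0, -0.002]
ft_force: [-5.7, -0.9, 9.0]
opening: 0.003
gripper_force: 4.2
```

```bash
python3 go.py .551 -.2215 .072
```

Run:
```python
from h import *
c,p,d=cam("side");np.savez("s3.npz",p=p,d=d,P=cloud(c,d));cv2.imwrite("pics/s3.png",cv2.resize(p[210:300,205:305,::-1],(667,600),interpolation=2))
```

```text
delta [-0.0013  0.0001  0.0016] z [-0.0032 -0.001  -1.    ] yaw y -0.2608
```

View pics/s3.png

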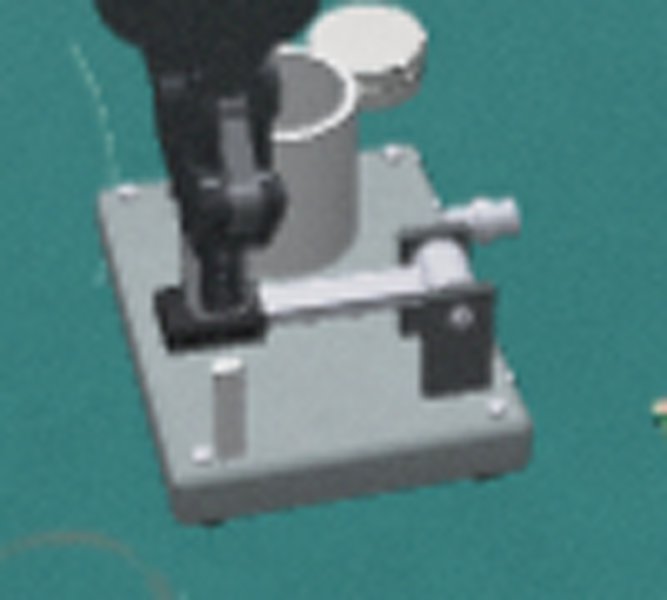

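The fingers at (225,300) press the middle of the pad. The lever looks level, its pad face in line with the post top (228,362), and the force of 9 N matches level. One more millimetre, settle, then hand in.

Converted, 0.001 m / 0.6 = 0.0017.

Emit:
inch_along([
  [0, 0, 0, 0, 0, 0.0017, 0],
  [0, 0, 0, 0, 0, 0, 0],
  [0, 0, 0, 0, 0, 0, 0],
  [0, 0, 0, 0, 0, 0, 0],
])

```text
t: 21.08
eef_pos: [0.5497, -0.222, 0.0726]
eef_rot: [-0.13, 0.992, -0.0, -0.002]
ft_force: [-6.3, -1.9, 8.5]
opening: 0.002
gripper_force: 4.4
```

Run:
```python
from h import *
P=np.load("s3.npz")["P"];z=P[...,2]
# pad upper face front part vs. expected: heights of pad region in crop px (160..260,285..350)
q=P[210+43:210+52,205+24:205+40].reshape(-1,3); q=q[(q[:,2]>.05)&(q[:,2]<.085)]; print("pad z",np.percentile(q[:,2],[50,90,99]).round(4))
q=P[210+53:210+57,205+32:205+37].reshape(-1,3); print("post z",np.nanmax(q[:,2]).round(4))
print(env.job_done())
```

```text
pad z [0.0725 0.0812 0.0849]
post z 0.0721
the job is handed in; nothing more can be done
None
```

The job is handed in at 21 s, with no verdict returned: I brushed the well twice, stood the brush back in its holder and let go, and the fingers were holding the lever level (pad about 72 mm, about 9 N) when I finished.

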